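# Clear the clamp press and hold it on the glued crystal

## Robot

A 7-joint arm with a two-finger parallel gripper is mounted at the origin on the work surface. World frame = base frame: x ahead of the robot, y to its left, z up, the work surface at z = 0. Lengths are in m, angles in rad, forces in N, time in s.
With the tool pointing down it reaches from about 0.425 to 0.975 m from the base axis. Payload 16.7 kg.
Tool frame: the origin (TCP) lies at the very end of the fingers, on their centre line; the grasp point (between the pads) lies 19 mm behind it; z points along the fingers, y is the line along which they close (so a half turn about z gives the same grasp; the last joint's range is limited). The gripper opens to 85 mm and grips with 20 to 120 N. Pads are 22 mm wide; open, the fingers measure 114 mm over their backs; the gripper's body (76 mm by 85 mm) begins 54 mm behind the grasp point. The pads swing forward as they close: fully open they stand 13 mm farther back than shut.
Start: joints at [1.192, 0.426, 0.074, 1.606, -0.034, 1.111, -0.067], TCP at [0.154, -0.657, 0.231] pointing down, gripper open.
Joint ranges: [-2.85, 2.85], [-0.5, 2.14], [-1.23, 1.37], [0.21, 2.46], [-1.02, 4.16], [0.16, 2.05], [-2.73, 2.73]. Speed limits (rad/s): [1.89, 1.89, 2.39, 2.39, 3.01, 3.01, 3.01].

## Interface

Orientations are given as a unit quaternion [w, x, y, z].
In Python, from workcell import * gives the robot as it stands.
- The arm moves only by the tool arm_command, never from a script. Its argument "commands" is a list of rows, each a list of 2 entries, a list of its own where there are three numbers: the shift along the tool's x, y, z in m, then the turn about the tool's z in rad. A call has 1 to 10 rows; each row is the pose to reach, as a shift and turn from the pose commanded when the call began, along the tool's axes at that moment; what a row does not reach only later rows make up. A row lasts 1/10 s, in which the tool goes at most 50 mm and 8.59 degrees, less where a joint would pass 70% of its speed; a pose out of reach is approached as far as the arm can. A call with a gripper value outside its range is refused whole. "fingers" is the opening in per cent of the stroke, from 0 (shut) to 100 (fully open), set as the call begins (left out, the last holds). The fingers move at their own pace and stop on an object; the grip force is fixed at half the most. Time passes only in rows, so rows that repeat a pose let the fingers close. It gives the time, the measured TCP pose, the force, the opening and the grip force at its end, in the units of the state.
- get_state(): the state, without advancing time (a new reading comes with each control period).
- grab_frame(name): name is "side" or "top" or "wrist"; returns a dict with "color" (384x512x3 uint8, red, green, blue), "z_map" (384x512 float32, m along the optical axis (not along the pixel's ray), 0 where there is no reading), "vertical_fov" (degrees; the focal length in pixels is half the picture's height over the tangent of half this angle, whatever the lens; pixels are square), "cx", "cy" (the principal point, pixels), "world_from_camera" (4x4, takes a point from camera to world coordinates); the wrist camera has in their place "tool_from_camera" (4x4, takes a point from camera to tool coordinates, whose origin is the TCP and whose axes are the flange's). Camera axes: x right, y down, z forward; pixel columns grow to the right and rows downward; lengths in m; the calibration is good to about 2 mm. A picture is of the moment at which its call begins: read the wrist's pose just before it.
- close_job(): hands the job in; it is judged then, once.
The state is a dict: "clock": time; "joint_pos": joint angles; "qvel": joint speeds; "tau": joint torques, N m; "ee_pos": TCP position; "tcp_rot": TCP orientation; "contact_force": force on the tool from outside, world axes, zero at the start; "torque": the same for the moment, N m; "gripper_width": opening from 0.0 (shut) to 1.0 (fully open); "grasp_force": force on a finger pad.
Only numpy, scipy, OpenCV 4.12 (cv2) and the standard library are available. Lean on these libraries where they do the work, as an engineer would, in place of code of your own. Each camera call takes 0.05 s, during which the arm holds its last target. There are 200 camera calls.

## Task

Two broken lumps of amber crystal lie on the bed of the clamp press: put both in the blue scrap bin. Only then push the red handle of the press arm down until the arm is level, so that its rubber foot rests on the glued clear crystal, without forcing it well past level, which would crack it; keep it there, and finish while still holding the arm level. Leave everything else on the bench where it lies.

Things in the scene. Friction and masses are not known exactly. Their poses are not given: they have to be found in the camera images.
- press: Clamp press, fixed: grey bed plate 240 (its x) x 280 (its y) x 14 mm, origin centre of its underside on the table. At y = +95 mm a steel arm, hinged at the +x end between green posts (88 mm high), runs to -x and ends in a red handle. Under it at x = 0 a wooden cradle, 50 mm square, holds the glued clear crystal, top 53 mm above the table. The lumps lie on the bed at negative y.
- hinge (a point): The arm's hinge, a point fixed on the press at x = +90, y = +95, z = 75 mm of its frame. The hinge axis is parallel to the press's y.
- clamp (a joint): Angle of the press arm (rad): -0.35 at rest, where the spring holds it raised against its stop; 0 when level; positive beyond level (stop at 0.2; more than 0.10 cracks the crystal). It springs back when let go. Pressed down at the handle it needs roughly 4 N at rest and 7 N at level.
- handle (a point): Centre of the top face of the red handle at the arm's free end: flat pad 56 (along the arm) x 44 x 16 mm, 190 mm from the hinge along the arm and 8 mm above the arm's middle line, which passes through the hinge. Top about 148 mm above the table at rest, 83 mm when level. It moves with the arm; push it from above, no gripping needed.
- lump_a: Broken lump of amber crystal, 40 (its x) x 26 (its y) x 22 mm with a ragged crest up to 28 mm, about 55 g, loose on the press bed; origin at the centre of its underside, z up. Its long faces can be gripped across y.
- lump_b: A second amber lump, same as lump_a.
- lump_a_mid (a point): middle of lump_a, 11 mm above its underside
- lump_b_mid (a point): middle of lump_b, 11 mm above its underside
- bin: Blue open scrap bin, fixed to the table, 130 (its x) x 160 (its y) x 60 mm high outside, walls and floor 5 mm; origin at the centre of its underside. It may stand left or right of the press.
- octagon: whole clear octagonal crystal, 40 mm across, 18 mm high, loose on the press bed beside the hinge posts; leave alone; origin at the centre of its underside
- prism: whole clear crystal prism, 90 x 18 x 16 mm, loose on the table in front of the robot; leave alone; origin centre of underside
- brass_cap: turned brass cap, 48 mm across, 34 mm high, loose on the table near the robot; leave alone; origin centre of underside
- pliers: small pliers with red handles, about 150 mm long, 16 mm high, loose on the table at the right; leave alone
- drop: whole clear octagonal crystal, 48 mm across, 22 mm high, loose on the table at the left; leave alone; origin centre of underside
Not all that is in view belongs to the job. What is shaped like the lump_b but green, pink or purple is not meant.

How it is judged:
On the way, in this order (a step that is already met when the one before it is completed fails the run):
1. both lumps lie in the scrap bin (x of lump_a_mid in the frame of bin between -0.06 and 0.06 m and y of lump_a_mid in the frame of bin between -0.075 and 0.075 m and z of each of lump_a_mid, lump_b_mid in the frame of bin below 0.055 m and x of lump_b_mid in the frame of bin between -0.06 and 0.06 m and y of lump_b_mid in the frame of bin between -0.075 and 0.075 m and linear speed of each of lump_a, lump_b below 0.05 m/s), for 0.2 s.
2. the press arm is held level (value of joint clamp between -0.06 and 0.06 rad and contact force between any of the fingers, the arm and press above 1.5 N), for 0.5 s.
At the end, for the whole second after the job is handed in: Both lumps rest in the bin, below its rim, and the robot itself holds the press arm level within 0.06 rad (about 11 mm at the handle) and still, pushing with more than 1.5 N, through the last second (all of step 1 and all of step 2 and velocity of joint clamp between -0.1 and 0.1 rad/s); the arm keeps its last pose, push and grip.
It fails at once if the press arm is pushed more than half way down before both lumps are in the bin (value of joint clamp above -0.175 rad and not (x of lump_a_mid in the frame of bin between -0.06 and 0.06 m and y of lump_a_mid in the frame of bin between -0.075 and 0.075 m and z of each of lump_a_mid, lump_b_mid in the frame of bin below 0.055 m and x of lump_b_mid in the frame of bin between -0.06 and 0.06 m and y of lump_b_mid in the frame of bin between -0.075 and 0.075 m)).
It fails at once if the arm is forced more than 0.10 rad past level and cracks the crystal (value of joint clamp above 0.1 rad).
It fails at once if a whole crystal, the brass cap or the pliers is moved by more than 30 mm (distance of any of octagon, prism, brass_cap, pliers, drop from where it was at the start of the episode above 0.03 m).
It also fails if it takes over 72 s, if anything falls off the work surface, if the arm or the gripper's body presses on something with over 40 N, if the wrist force passes 120 N, or if a joint passes its speed limit or range.

## Working session

There is one attempt and no reset: what is moved stays moved. The work goes in short steps, Python scripts to look and compute and a tool call to move; the robot and the scene stay as the last step left them, time stands still between calls to the robot, and variables do not carry over. Pictures are saved under pics/ and viewed, at most 10 in all, crops included, and the job is handed in when it is done.

Besides the shell and the picture viewer there is one more tool, called by a JSON object that holds its "method" and its "body", one argument or row to a line. arm_command: Moves the arm, as the interface text tells. Its arguments: {"type":"object","properties":{"commands":{"type":"array"},"fingers":{"type":"number"}},"required":["commands"]}

```bash
mkdir -p pics; cat > h.py <<'E'
from workcell import *
import numpy as np, cv2
def snap(name,fn):
    f=grab_frame(name); np.savez(fn,**{k:np.array(v) for k,v in f.items()})
    cv2.imwrite(f'pics/{fn}.png',f['color'][:,:,::-1]); return f
def cloud(f,T):
    z=f['z_map']; h=z.shape[0]; fl=h/2/np.tan(np.radians(float(f['vertical_fov']))/2)
    v,u=np.mgrid[:z.shape[0],:z.shape[1]]
    P=np.stack([(u-f['cx'])/fl*z,(v-f['cy'])/fl*z,z],-1)
    return P@T[:3,:3].T+T[:3,3]
E
python3 - <<'E'
from h import *
s=get_state(); print(s)
f=snap('top','top1'); g=snap('side','side1')
cv2.imwrite('pics/both.png',np.vstack([f['color'],g['color']])[:,:,::-1][:, :] if 0 else cv2.resize(np.hstack([f['color'],g['color']])[:,:,::-1],(800,300)))
print(f['world_from_camera'])
E
```

```text
{'clock': 0.0, 'joint_pos': array([ 1.19148061,  0.42671825,  0.07388067,  1.60659749, -0.03410876,
        1.11077273, -0.06713947]), 'qvel': array([1.24907100e-03, 2.24263020e-03, 3.19301725e-04, 5.57051580e-04,
       4.54221642e-04, 5.94886033e-05, 4.82835260e-04]), 'tau': array([-1.14292576e-03, -9.49838519e+01,  3.76039580e+00, -4.63510787e+01,
        1.91341789e-02,  1.01288324e-02, -2.67423144e-05]), 'ee_pos': array([ 0.15363162, -0.6568815 ,  0.23062485]), 'tcp_rot': array([-6.06410465e-04,  9.93411001e-01,  1.14604540e-01, -1.17754376e-04]), 'contact_force': array([0.67475764, 0.89041062, 0.38880194]), 'torque': array([0.03090263, 0.05692825, 0.02695081]), 'grasp_force': 0.0, 'gripper_width': 1.004784625047139}
[[ 0.003211   -0.98529177  0.17085027  0.39787894]
 [-0.99973024 -0.00709302 -0.02211624  0.01038137]
 [ 0.02300279 -0.17073317 -0.98504876  1.07786671]
 [ 0.          0.          0.          1.        ]]
```

View pics/top1.png

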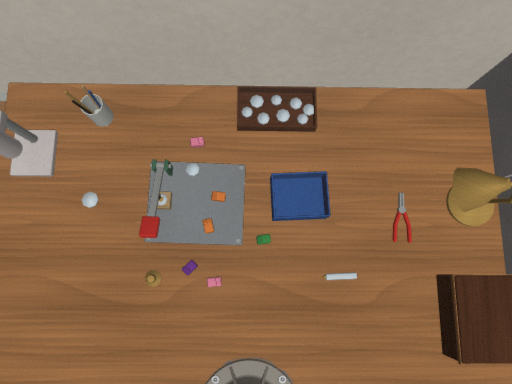

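View pics/side1.png

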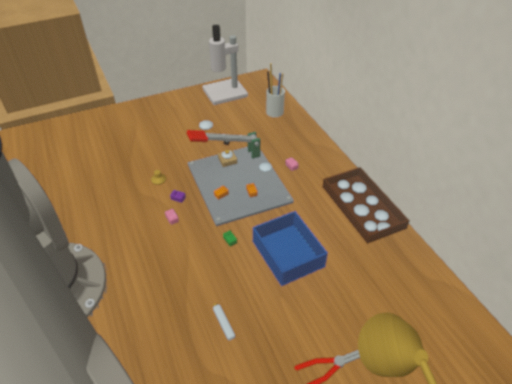

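The top view shows the orange lumps at (218,197) and (209,225), the bin at (300,196), the red handle at (149,227) and the cradle at (164,200). The green block at (264,239) and the pink and purple blocks are decoys. The side view agrees.

```bash
python3 - <<'E'
from h import *
f=np.load('top1.npz'); C=cloud(f,f['world_from_camera']); c=f['color'].astype(int)
hsv=cv2.cvtColor(f['color'],cv2.COLOR_RGB2HSV)
def blob(name,m,box):
    u0,v0,u1,v1=box; M=np.zeros(m.shape,bool); M[v0:v1,u0:u1]=m[v0:v1,u0:u1]
    M&=f['z_map']>0
    P=C[M]; r=cv2.minAreaRect(P[:,:2].astype(np.float32))
    print(name,M.sum(),'mean',P.mean(0).round(4),'rect',np.round(r[0],4),np.round(r[1],4),round(r[2],1),'z',np.percentile(P[:,2],[5,50,95]).round(3))
sat=(hsv[...,1]>170)&(hsv[...,2]>130)&(hsv[...,0]<18)
blob('lump1',(c[...,0]>180)&(c[...,2]<60),(207,186,232,206)); blob('lump2',(c[...,0]>180)&(c[...,2]<60),(200,214,220,236))
blob('handle',(c[...,0]>110)&(c[...,1]<40),(135,212,165,242))
blob('bin',(C[...,2]>0.05)&(c[...,2]>c[...,0]+15),(262,162,340,228))
blob('bed',(C[...,2]>0.008)&(C[...,2]<0.02)&(abs(c[...,0]-c[...,2])<25),(140,155,255,250))
blob('green',(c[...,1]>c[...,0]+30)&(c[...,1]>c[...,2]+30),(250,225,280,250))
u0,v0,u1,v1=140,150,345,250
cv2.imwrite('pics/crop.png',cv2.resize(f['color'][v0:v1,u0:u1,::-1],None,fx=3.9,fy=3.9,interpolation=cv2.INTER_CUBIC))
E
```

```text
lump1 52 mean [0.5887 0.0818 0.0352] rect [0.5892 0.0856] [0.0305 0.0209] 80.0 z [0.031 0.036 0.038]
lump2 59 mean [0.5009 0.1143 0.0358] rect [0.5006 0.1146] [0.0278 0.0196] 14.9 z [0.032 0.036 0.041]
handle 9 mean [0.4906 0.2512 0.1467] rect [0.4849 0.2515] [0.0408 0.0409] 88.4 z [0.141 0.146 0.152]
bin 391 mean [ 0.589  -0.1452  0.058 ] rect [ 0.5911 -0.1451] [0.1295 0.16  ] 2.8 z [0.052 0.058 0.062]
bed 6176 mean [0.5687 0.1382 0.0135] rect [0.5751 0.1552] [0.2788 0.2392] 88.3 z [0.01  0.013 0.017]
green 112 mean [ 0.4676 -0.0421  0.0217] rect [ 0.4678 -0.0424] [0.0237 0.038 ] 7.6 z [0.017 0.022 0.026]
```

View pics/crop.png

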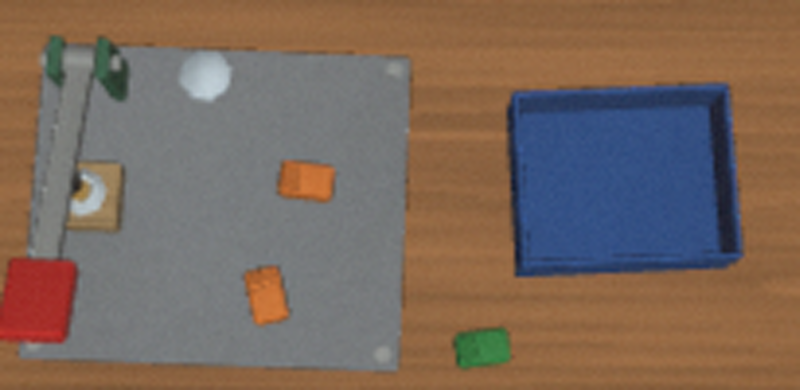

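The crop shows lump 1 at (306,181) with its long axis nearly along y, lump 2 at (266,295) with its long axis nearly along x, and the bin clear. Next I'll work out the approach.

```bash
cat >> h.py <<'E'
from scipy.spatial.transform import Rotation as R
def tool(s): return R.from_quat(np.roll(s['tcp_rot'],-1)).as_matrix(), s['ee_pos']
def to(p,yaw=None,s=None):
    s=s or get_state(); M,t=tool(s)
    y=np.arctan2(M[1,0],M[0,0]); d=0 if yaw is None else (y-yaw+np.pi/2)%np.pi-np.pi/2
    return (M.T@(np.array(p)-t)).round(4), round(d,4)
def amber(f,T,pr=True):
    C=cloud(f,T); hsv=cv2.cvtColor(f['color'],cv2.COLOR_RGB2HSV)
    m=((hsv[...,0]>=5)&(hsv[...,0]<=16)&(hsv[...,1]>200)&(f['z_map']>0)&(C[...,2]>.016)&(C[...,2]<.06)).astype(np.uint8)
    n,l,st,_=cv2.connectedComponentsWithStats(m)
    for i in range(1,n):
        if st[i,4]<25: continue
        P=C[l==i]; r=cv2.minAreaRect(P[:,:2].astype(np.float32))
        print(st[i],P.mean(0).round(4),np.round(r[0],4),np.round(r[1],4),round(r[2],1),np.percentile(P[:,2],[5,95]).round(3))
E
python3 - <<'E'
from h import *
f=np.load('top1.npz'); amber(f,f['world_from_camera'])
w=grab_frame('wrist'); print(w['tool_from_camera'].round(3),w['vertical_fov'])
for p in [(0.5,-.35,.25),(.46,.11,.22)]: print(to(p,np.radians(15)))
E
```

```text
[[ 0.001 -0.959 -0.282  0.073]
 [ 1.     0.     0.001  0.   ]
 [-0.001 -0.282  0.959 -0.142]
 [ 0.     0.     0.     1.   ]] 59.06125255862464
(array([ 0.4071, -0.22  , -0.019 ]), np.float64(-0.0321))
(array([ 0.4729, -0.677 ,  0.0114]), np.float64(-0.0321))
```

{"method": "arm_command", "body": {
  "commands": [
    [[0.05,-0.03,-0.015],0],
    [[0.1,-0.06,-0.015],0],
    [[0.15,-0.09,-0.015],0],
    [[0.2,-0.11,-0.015],0],
    [[0.25,-0.14,-0.015],0],
    [[0.3,-0.17,-0.015],0],
    [[0.35,-0.19,-0.015],0],
    [[0.407,-0.22,-0.015],0],
    [[0.407,-0.22,-0.015],0],
    [[0.407,-0.22,-0.015],0]
  ]
}}

```text
clock: 1.15
ee_pos: [0.504, -0.3454, 0.2461]
tcp_rot: [-0.001, 0.993, 0.118, 0.001]
contact_force: [-0.4, -0.5, 0.3]
gripper_width: 1.004
grasp_force: 0.0
```

```bash
python3 - <<'E'
from h import *
s=get_state(); print(s['ee_pos'],s['tcp_rot'],s['clock'],to((.56,.10,.22),np.radians(15)))
E
```

```text
[ 0.50402689 -0.34539258  0.24609603] [-8.40927358e-04  9.93037434e-01  1.17794266e-01  6.77054238e-04] 1.15 (array([ 0.1586, -0.4199,  0.027 ]), np.float64(-0.0257))
```

{"method": "arm_command", "body": {
  "commands": [
    [[0.02,-0.045,0.0],0],
    [[0.035,-0.09,0.0],0],
    [[0.05,-0.135,0.0],0],
    [[0.07,-0.18,0.0],0],
    [[0.09,-0.225,0.0],0],
    [[0.105,-0.27,0.0],0],
    [[0.12,-0.315,0.01],0],
    [[0.14,-0.36,0.02],0],
    [[0.158,-0.42,0.025],-0.025],
    [[0.158,-0.42,0.025],-0.025]
  ]
}}

```text
clock: 2.15
ee_pos: [0.5574, 0.1003, 0.2208]
tcp_rot: [-0.001, 0.991, 0.13, -0.0]
contact_force: [0.1, -0.9, 0.3]
gripper_width: 1.001
grasp_force: 0.0
```

{"method": "arm_command", "body": {
  "commands": [
    [[0,0,0],0],
    [[0,0,0],0],
    [[0,0,0],0]
  ]
}}

```text
clock: 2.45
ee_pos: [0.5583, 0.0928, 0.2214]
tcp_rot: [0.0, 0.992, 0.126, -0.0]
contact_force: [0.0, 0.1, -1.2]
gripper_width: 0.997
grasp_force: 0.0
```

```bash
python3 - <<'E'
from h import *
s=get_state(); M,t=tool(s); print(t,s['clock'])
f=snap('wrist','w1'); W=np.eye(4); W[:3,:3]=M; W[:3,3]=t
np.save('W1',W); T=W@f['tool_from_camera']; amber(f,T)
E
```

```text
[0.55826712 0.09280793 0.22139491] 2.45
```

View pics/w1.png

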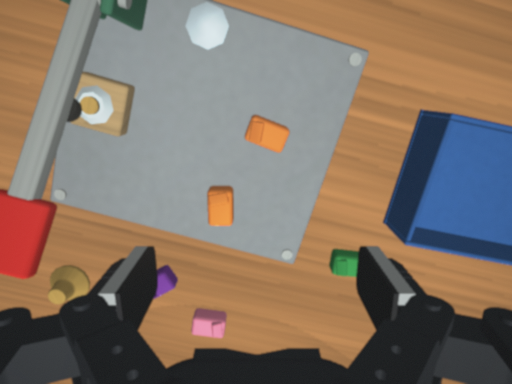

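The wrist view shows lump 1 at (267,133) and lump 2 at (220,206). My hue mask found neither, so I'll loosen it.

```bash
sed -i 's/hsv\[...,0\]<=16)&(hsv\[...,1\]>200)/hsv[...,0]<=18)\&(hsv[...,1]>190)/' h.py; python3 - <<'E'
from h import *
f=dict(np.load('w1.npz')); W=np.load('W1.npy'); T=W@f['tool_from_camera']
hsv=cv2.cvtColor(f['color'],cv2.COLOR_RGB2HSV); C=cloud(f,T)
for u,v in [(220,206),(267,133)]: print(hsv[v,u],C[v,u])
amber(f,T)
E
```

```text
[ 14 177 234] [0.50867827 0.11777191 0.03470163]
[ 14 171 233] [0.59246013 0.09038961 0.03445847]
```

```bash
sed -i 's/>190/>140/; s/hsv\[...,0\]>=5/hsv[...,0]>=8/' h.py; python3 - <<'E'
from h import *
f=dict(np.load('w1.npz')); W=np.load('W1.npy'); amber(f,W@f['tool_from_camera'])
f=dict(np.load('top1.npz')); amber(f,f['world_from_camera'])
s=get_state()
E
```

```text
[246 116  43  36 986] [0.592  0.0906 0.0354] [0.5916 0.0905] [0.038  0.0245] 82.7 [0.033 0.039]
[208 187  25  38 895] [0.5091 0.1176 0.0347] [0.5072 0.1174] [0.0381 0.0245] 14.4 [0.03  0.039]
[211 191  14  11 117] [0.5885 0.0884 0.0353] [0.5898 0.0888] [0.0379 0.0238] 83.6 [0.03  0.041]
[203 219  11  14 115] [0.5037 0.1153 0.0356] [0.5043 0.1153] [0.0375 0.0242] 13.5 [0.032 0.04 ]
[439 274  15  82 394] [ 0.2672 -0.5429  0.0384] [ 0.2634 -0.543 ] [0.0278 0.2197] 82.9 [0.018 0.058]
```

```bash
python3 - <<'E'
from h import *
print(to((.507,.117,.016),np.radians(14)))
E
```

```text
(array([-0.0437, -0.0362,  0.2054]), np.float64(0.0081))
```

{"method": "arm_command", "body": {
  "commands": [
    [[-0.043,-0.036,0.03],0.01],
    [[-0.043,-0.036,0.07],0.01],
    [[-0.043,-0.036,0.11],0.01],
    [[-0.043,-0.036,0.14],0.01],
    [[-0.043,-0.036,0.15],0.01],
    [[-0.043,-0.036,0.15],0.01],
    [[-0.043,-0.036,0.15],0.01]
  ]
}}

```text
clock: 3.2
ee_pos: [0.5083, 0.1185, 0.0726]
tcp_rot: [-0.0, 0.993, 0.122, 0.001]
contact_force: [0.9, 0.3, 0.6]
gripper_width: 1.002
grasp_force: 0.0
```

```bash
python3 - <<'E'
from h import *
print(get_state()['ee_pos'],to((.507,.117,.016),np.radians(14)))
E
```

```text
[0.50834734 0.11845004 0.07258938] (array([-0.0017,  0.0011,  0.0566]), np.float64(-0.0004))
```

{"method": "arm_command", "body": {
  "commands": [
    [[-0.001,0.001,0.02],0],
    [[-0.001,0.001,0.04],0],
    [[-0.001,0.001,0.05],0],
    [[-0.001,0.001,0.056],0],
    [[-0.001,0.001,0.056],0],
    [[-0.001,0.001,0.056],0]
  ]
}}

```text
clock: 3.8
ee_pos: [0.5072, 0.1176, 0.0161]
tcp_rot: [-0.0, 0.993, 0.122, 0.0]
contact_force: [-0.9, 0.4, 0.7]
gripper_width: 1.003
grasp_force: 0.0
```

{"method": "arm_command", "body": {
  "commands": [
    [[0,0,0],0],
    [[0,0,0],0],
    [[0,0,0],0],
    [[0,0,0],0],
    [[0,0,0],0],
    [[0,0,0],0],
    [[0,0,0],0],
    [[0,0,0],0],
    [[0,0,0],0],
    [[0,0,0],0]
  ],
  "fingers": 0
}}

```text
clock: 4.8
ee_pos: [0.5069, 0.1175, 0.0157]
tcp_rot: [0.0, 0.993, 0.122, 0.0]
contact_force: [-2.0, -0.8, 8.1]
gripper_width: 0.289
grasp_force: 59.4
```

```bash
python3 - <<'E'
from h import *
for p in [(.507,.117,.13),(.563,-.145,.13),(.563,-.145,.02)]: print(to(p,np.radians(3)))
E
```

```text
(array([ 1.000e-04,  5.000e-04, -1.143e-01]), np.float64(0.1925))
(array([-0.0091,  0.2683, -0.1143]), np.float64(0.1925))
(array([-0.0091,  0.2682, -0.0043]), np.float64(0.1925))
```

{"method": "arm_command", "body": {
  "commands": [
    [[0,0,-0.02],0],
    [[0,0,-0.05],0],
    [[0,0,-0.08],0],
    [[0,0,-0.11],0],
    [[0,0,-0.115],0],
    [[0,0,-0.115],0],
    [[0,0,-0.115],0]
  ]
}}

```text
clock: 5.5
ee_pos: [0.5062, 0.1172, 0.1295]
tcp_rot: [0.0, 0.993, 0.122, -0.001]
contact_force: [-0.1, -0.1, -0.6]
gripper_width: 0.29
grasp_force: 59.1
```

{"method": "arm_command", "body": {
  "commands": [
    [[0,0.04,0],0.05],
    [[0,0.085,0],0.1],
    [[-0.005,0.13,0],0.15],
    [[-0.005,0.175,0],0.19],
    [[-0.009,0.22,0],0.19],
    [[-0.009,0.25,0],0.19],
    [[-0.009,0.268,0],0.19],
    [[-0.009,0.268,0],0.19],
    [[-0.009,0.268,0],0.19],
    [[-0.009,0.268,0],0.19]
  ]
}}

```text
clock: 6.5
ee_pos: [0.5625, -0.1436, 0.1295]
tcp_rot: [-0.0, 1.0, 0.028, -0.001]
contact_force: [-0.9, 0.5, -1.1]
gripper_width: 0.291
grasp_force: 59.1
```

{"method": "arm_command", "body": {
  "commands": [
    [[0,0,0.03],0],
    [[0,0,0.06],0],
    [[0,0,0.09],0],
    [[0,0,0.105],0],
    [[0,0,0.105],0],
    [[0,0,0.105],0]
  ]
}}

```text
clock: 7.1
ee_pos: [0.5633, -0.1443, 0.026]
tcp_rot: [-0.0, 1.0, 0.028, 0.0]
contact_force: [0.4, 0.0, -0.7]
gripper_width: 0.29
grasp_force: 59.1
```

{"method": "arm_command", "body": {
  "commands": [
    [[0,0,0],0],
    [[0,0,0],0],
    [[0,0,0],0],
    [[0,0,0],0],
    [[0,0,0],0]
  ],
  "fingers": 60
}}

```text
clock: 7.6
ee_pos: [0.563, -0.1448, 0.0256]
tcp_rot: [0.0, 1.0, 0.027, 0.0]
contact_force: [0.1, 0.8, 0.3]
gripper_width: 0.601
grasp_force: 0.0
```

{"method": "arm_command", "body": {
  "commands": [
    [[0,0,-0.03],0],
    [[0,0,-0.07],0],
    [[0,0,-0.11],0],
    [[0,0,-0.13],0],
    [[0,0,-0.13],0],
    [[0,0,-0.13],0]
  ]
}}

```text
clock: 8.2
ee_pos: [0.5628, -0.1449, 0.1554]
tcp_rot: [0.0, 1.0, 0.027, 0.0]
contact_force: [-0.9, -0.1, -0.3]
gripper_width: 0.598
grasp_force: 0.0
```

```bash
python3 - <<'E'
from h import *
f=snap('top','top2'); amber(f,f['world_from_camera'])
for p in [(.591,.090,.09),(.591,.09,.016)]: print(to(p,np.radians(83)))
E
```

```text
[212 191  14  11 115] [0.5884 0.088  0.0353] [0.5895 0.0876] [0.0377 0.0242] 85.8 [0.028 0.041]
[295 201  10  13  99] [ 0.5598 -0.1467  0.0261] [ 0.5603 -0.1469] [0.0343 0.0244] 5.1 [0.021 0.03 ]
(array([ 0.0414, -0.2328,  0.0646]), np.float64(-1.3939))
(array([ 0.0415, -0.2328,  0.1386]), np.float64(-1.3939))
```

{"method": "arm_command", "body": {
  "commands": [
    [[0.005,-0.025,0],-0.14],
    [[0.01,-0.05,0],-0.28],
    [[0.015,-0.08,0],-0.42],
    [[0.02,-0.11,0],-0.56],
    [[0.025,-0.14,0],-0.7],
    [[0.03,-0.17,0],-0.84],
    [[0.035,-0.2,0.02],-0.98],
    [[0.041,-0.225,0.04],-1.12],
    [[0.041,-0.233,0.06],-1.26],
    [[0.041,-0.233,0.06],-1.394]
  ],
  "fingers": 100
}}

```text
clock: 9.25
ee_pos: [0.5887, 0.092, 0.0913]
tcp_rot: [-0.002, 0.746, 0.666, -0.002]
contact_force: [-0.0, 0.6, 0.6]
gripper_width: 0.997
grasp_force: 0.0
```

{"method": "arm_command", "body": {
  "commands": [
    [[0,0,0],0],
    [[0,0,0],0],
    [[0,0,0],0],
    [[0,0,0],0]
  ]
}}

```text
clock: 9.65
ee_pos: [0.5913, 0.0899, 0.0956]
tcp_rot: [0.0, 0.75, 0.662, 0.0]
contact_force: [-0.2, 0.1, 0.2]
gripper_width: 0.997
grasp_force: 0.0
```

```bash
python3 - <<'E'
from h import *
print(get_state()['ee_pos'],to((.591,.09,.016),np.radians(83.5)))
E
```

```text
[0.59126459 0.08988264 0.09560696] (array([ 0.0001, -0.0003,  0.0796]), np.float64(-0.011))
```

{"method": "arm_command", "body": {
  "commands": [
    [[0,0,0.02],-0.01],
    [[0,0,0.04],-0.01],
    [[0,0,0.06],-0.01],
    [[0,0,0.073],-0.01],
    [[0,0,0.079],-0.01],
    [[0,0,0.079],-0.01],
    [[0,0,0.079],-0.01]
  ]
}}

```text
clock: 10.35
ee_pos: [0.5915, 0.0903, 0.017]
tcp_rot: [0.0, 0.746, 0.666, 0.0]
contact_force: [0.6, -0.2, 0.5]
gripper_width: 1.001
grasp_force: 0.0
```

{"method": "arm_command", "body": {
  "commands": [
    [[0,0,0],0],
    [[0,0,0],0],
    [[0,0,0],0],
    [[0,0,0],0],
    [[0,0,0],0],
    [[0,0,0],0],
    [[0,0,0],0],
    [[0,0,0],0],
    [[0,0,0],0],
    [[0,0,0],0]
  ],
  "fingers": 0
}}

```text
clock: 11.35
ee_pos: [0.5914, 0.0901, 0.0168]
tcp_rot: [0.0, 0.746, 0.666, 0.0]
contact_force: [-2.6, -0.8, 6.0]
gripper_width: 0.291
grasp_force: 59.5
```

{"method": "arm_command", "body": {
  "commands": [
    [[0,0,-0.02],0],
    [[0,0,-0.05],0],
    [[0,0,-0.08],0],
    [[0,0,-0.11],0],
    [[0,0,-0.115],0],
    [[0,0,-0.115],0],
    [[0,0,-0.115],0]
  ]
}}

```text
clock: 12.05
ee_pos: [0.5906, 0.0898, 0.1304]
tcp_rot: [-0.0, 0.746, 0.666, -0.001]
contact_force: [-0.3, -0.2, -2.2]
gripper_width: 0.288
grasp_force: 59.0
```

```bash
python3 - <<'E'
from h import *
print(get_state()['ee_pos'],to((.613,-.145,.13),np.radians(0)))
E
```

```text
[0.59060461 0.08981528 0.13042001] (array([-0.2308,  0.0485,  0.0005]), np.float64(1.4586))
```

{"method": "arm_command", "body": {
  "commands": [
    [[-0.02,0.005,0],0.14],
    [[-0.045,0.01,0],0.28],
    [[-0.07,0.015,0],0.42],
    [[-0.1,0.02,0],0.56],
    [[-0.13,0.025,0],0.7],
    [[-0.16,0.03,0],0.84],
    [[-0.19,0.037,0],0.98],
    [[-0.215,0.045,0],1.12],
    [[-0.231,0.048,0],1.26],
    [[-0.231,0.048,0],1.4]
  ]
}}

```text
clock: 13.05
ee_pos: [0.612, -0.148, 0.1295]
tcp_rot: [0.0, 1.0, 0.025, -0.001]
contact_force: [0.2, 0.2, -0.9]
gripper_width: 0.288
grasp_force: 59.1
```

{"method": "arm_command", "body": {
  "commands": [
    [[0,0,0],0.06],
    [[0,0,0],0.06],
    [[0,0,0.03],0.06],
    [[0,0,0.06],0.06],
    [[0,0,0.09],0.06],
    [[0,0,0.105],0.06],
    [[0,0,0.105],0.06],
    [[0,0,0.105],0.06]
  ]
}}

```text
clock: 13.85
ee_pos: [0.6133, -0.1447, 0.0268]
tcp_rot: [-0.0, 1.0, -0.0, 0.0]
contact_force: [0.0, -0.7, -0.7]
gripper_width: 0.292
grasp_force: 59.0
```

{"method": "arm_command", "body": {
  "commands": [
    [[0,0,0],0],
    [[0,0,0],0],
    [[0,0,0],0],
    [[0,0,0],0],
    [[0,0,0],0]
  ],
  "fingers": 60
}}

```text
clock: 14.35
ee_pos: [0.6131, -0.1449, 0.0266]
tcp_rot: [0.0, 1.0, -0.001, 0.0]
contact_force: [-1.1, -0.5, -0.3]
gripper_width: 0.599
grasp_force: 0.0
```

{"method": "arm_command", "body": {
  "commands": [
    [[0,0,-0.03],0],
    [[0,0,-0.07],0],
    [[0,0,-0.12],0],
    [[0,0,-0.17],0],
    [[0,0,-0.22],0],
    [[0,0,-0.22],0],
    [[0,0,-0.22],0]
  ]
}}

```text
clock: 15.05
ee_pos: [0.6134, -0.1449, 0.2478]
tcp_rot: [0.0, 1.0, -0.001, 0.001]
contact_force: [-0.1, 0.4, -0.6]
gripper_width: 0.598
grasp_force: 0.0
```

```bash
python3 - <<'E'
from h import *
f=snap('top','top3'); amber(f,f['world_from_camera'])
print(get_state()['ee_pos'],[to(p,np.radians(0)) for p in [(.488,.252,.22),(.485,.252,.16)]])
E
```

```text
[294 183  10  13 109] [ 0.6127 -0.1452  0.0262] [ 0.6133 -0.1459] [0.0369 0.0237] 4.0 [0.022 0.03 ]
[295 200  10  14 115] [ 0.5611 -0.146   0.0261] [ 0.562  -0.1467] [0.0382 0.0252] 5.3 [0.02  0.031]
[ 0.61270863 -0.14483752  0.24621344] [(array([-0.1252, -0.3967,  0.0262]), np.float64(-0.0013)), (array([-0.1282, -0.3967,  0.0862]), np.float64(-0.0013))]
```

View pics/top3.png

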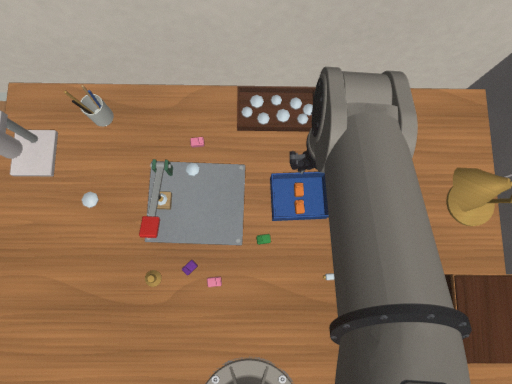

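Both lumps lie in the bin at (299,189) and (300,207), and nothing else has moved. Now to the handle with the fingers shut.

{"method": "arm_command", "body": {
  "commands": [
    [[-0.015,-0.045,0],0],
    [[-0.03,-0.09,0],0],
    [[-0.045,-0.135,0],0],
    [[-0.06,-0.18,0],0],
    [[-0.075,-0.225,0],0],
    [[-0.09,-0.27,0],0],
    [[-0.105,-0.315,0],0],
    [[-0.12,-0.36,0],0],
    [[-0.13,-0.385,0.01],0],
    [[-0.13,-0.397,0.025],0]
  ],
  "fingers": 0
}}

```text
clock: 16.1
ee_pos: [0.4814, 0.2553, 0.2204]
tcp_rot: [-0.0, 1.0, 0.001, -0.001]
contact_force: [0.4, 0.2, -0.7]
gripper_width: 0.003
grasp_force: 0.0
```

{"method": "arm_command", "body": {
  "commands": [
    [[0,0,0],0],
    [[0,0,0],0],
    [[0,0,0],0],
    [[0,0,0],0]
  ]
}}

```text
clock: 16.5
ee_pos: [0.484, 0.2515, 0.2217]
tcp_rot: [0.0, 1.0, -0.001, 0.0]
contact_force: [0.2, 0.0, -0.1]
gripper_width: -0.0
grasp_force: 0.0
```

```bash
python3 - <<'E'
from h import *
s=get_state(); print(s['ee_pos'],s['gripper_width'],to((.483,.252,.155)),to((.480,.252,.083)))
M,t=tool(s); f=snap('wrist','w2'); W=np.eye(4); W[:3,:3]=M; W[:3,3]=t
C=cloud(f,W@f['tool_from_camera']); c=f['color'].astype(int)
m=(c[...,0]>110)&(c[...,1]<60)&(c[...,2]<60)&(f['z_map']>0)&(C[...,2]>.12)&(C[...,2]<.17)
P=C[m]; print(m.sum(),P.min(0),P.max(0),P.mean(0))
E
```

```text
[0.48397192 0.25150339 0.2216731 ] -0.00039917930276385906 (array([-0.001 , -0.0005,  0.0667]), 0) (array([-0.004 , -0.0005,  0.1387]), 0)
170 [0.46977196 0.23486105 0.13614135] [0.5172681  0.2762955  0.15493538] [0.49154001 0.27256197 0.14638627]
```

View pics/w2.png

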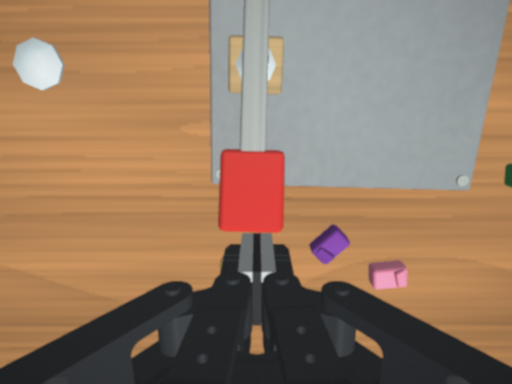

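The fingers are shut and lined up over the red handle, which is centred at (252,191) with the fingers at column 257.

{"method": "arm_command", "body": {
  "commands": [
    [[-0.004,0,0.02],0],
    [[-0.004,0,0.04],0],
    [[-0.004,0,0.06],0],
    [[-0.004,0,0.07],0],
    [[-0.004,0,0.08],0],
    [[-0.004,0,0.088],0],
    [[-0.004,0,0.096],0],
    [[-0.004,0,0.104],0],
    [[-0.004,0,0.11],0],
    [[-0.004,0,0.11],0]
  ]
}}

```text
clock: 17.55
ee_pos: [0.4796, 0.2526, 0.1114]
tcp_rot: [-0.0, 1.0, -0.001, 0.0]
contact_force: [-2.3, -0.1, 7.1]
gripper_width: 0.001
grasp_force: 2.8
```

```bash
python3 - <<'E'
from h import *
s=get_state(); print(s['ee_pos'],s['contact_force'],to((.480,.252,.083)))
E
```

```text
[0.47962691 0.25261123 0.1113592 ] [-2.2962347  -0.11190662  7.12254267] (array([0.0004, 0.0006, 0.0284]), 0)
```

{"method": "arm_command", "body": {
  "commands": [
    [[0,0,0.005],0],
    [[0,0,0.01],0],
    [[0,0,0.015],0],
    [[0,0,0.02],0],
    [[0,0,0.024],0],
    [[0,0,0.027],0],
    [[0,0,0.028],0],
    [[0,0,0.028],0],
    [[0,0,0.028],0],
    [[0,0,0.028],0]
  ]
}}

```text
clock: 18.55
ee_pos: [0.4794, 0.2526, 0.084]
tcp_rot: [-0.0, 1.0, -0.001, 0.0]
contact_force: [-5.0, 0.9, 7.0]
gripper_width: -0.004
grasp_force: 3.4
```

{"method": "arm_command", "body": {
  "commands": [
    [[0,0,0],0],
    [[0,0,0],0],
    [[0,0,0],0],
    [[0,0,0],0],
    [[0,0,0],0],
    [[0,0,0],0],
    [[0,0,0],0],
    [[0,0,0],0],
    [[0,0,0],0],
    [[0,0,0],0]
  ]
}}

```text
clock: 19.55
ee_pos: [0.4794, 0.2527, 0.084]
tcp_rot: [-0.0, 1.0, -0.001, 0.0]
contact_force: [-5.5, 0.3, 7.3]
gripper_width: -0.001
grasp_force: 3.4
```

```bash
python3 - <<'E'
from h import *
s=get_state(); print(s['ee_pos'],s['contact_force'])
M,t=tool(s); f=snap('wrist','w3'); W=np.eye(4); W[:3,:3]=M; W[:3,3]=t
C=cloud(f,W@f['tool_from_camera']); c=f['color'].astype(int)
m=(c[...,0]>110)&(c[...,1]<60)&(c[...,2]<60)&(f['z_map']>0)&(C[...,2]>.05)&(C[...,2]<.12)
P=C[m]; print(m.sum(),np.percentile(P,[2,50,98],axis=0).round(4))
x=C[...,0]; 
A=np.c_[P[:,:2],np.ones(len(P))]; print('plane',np.linalg.lstsq(A,P[:,2],rcond=None)[0])
f=snap('top','top4'); amber(f,f['world_from_camera'])
g=snap('side','side4')
cv2.imwrite('pics/sc.png',cv2.resize(g['color'][90:300,150:360,::-1],None,fx=2.8,fy=2.8,interpolation=cv2.INTER_CUBIC))
E
```

```text
[0.47939153 0.25265215 0.08404955] [-5.53591883  0.27655065  7.32269698]
1046 [[0.4626 0.2345 0.0735]
 [0.5036 0.2684 0.0816]
 [0.5069 0.2765 0.1045]]
plane [-0.14409732 -0.06089579  0.1689134 ]
[294 183  10  13 111] [ 0.6127 -0.1452  0.0262] [ 0.6128 -0.1459] [0.0376 0.0242] 3.8 [0.023 0.03 ]
[295 200  10  14 113] [ 0.5612 -0.1459  0.0264] [ 0.5618 -0.1465] [0.0375 0.0244] 5.7 [0.021 0.031]
[439 274  15  84 387] [ 0.2583 -0.5426  0.0373] [ 0.2614 -0.5432] [0.0146 0.2198] 87.3 [0.018 0.057]
```

View pics/w3.png

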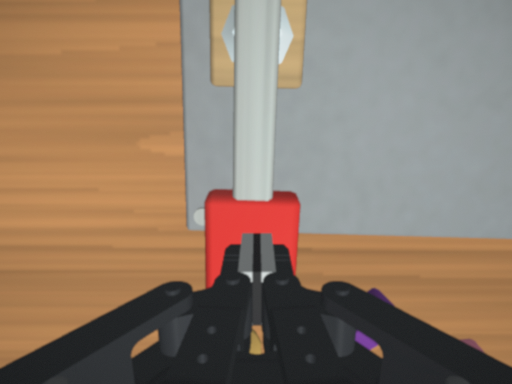

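View pics/sc.png

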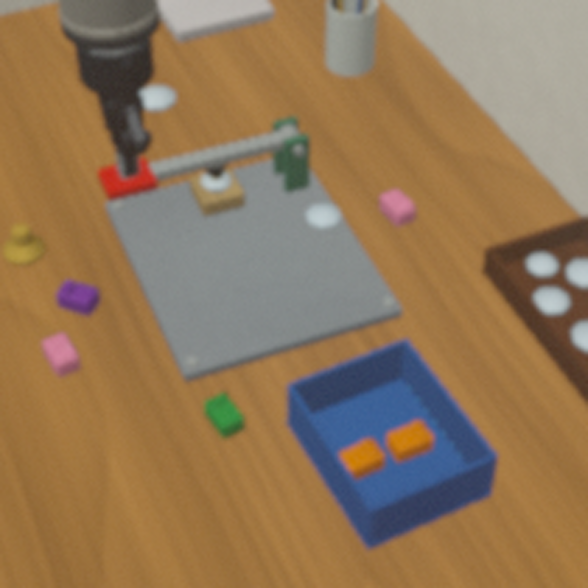

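The arm is level: contact is at z = 0.084 m against 0.083 m nominal, pushing with 7 N. Both lumps are in the bin at (362,457) and (410,440) of the side crop, so I'm handing in.

```bash
python3 -c "
from workcell import *
print(close_job())"
```

```text
the job is handed in; nothing more can be done
None
```

Both amber lumps are in the blue bin, and I handed the job in with the robot holding the press arm level at about 7 N; the judge's verdict was not shown.

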